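# Clamp the blue-lidded sample tub in the jig

## Robot

A 7-joint arm with a two-finger parallel gripper is mounted at the origin on the work surface. World frame = base frame: x ahead of the robot, y to its left, z up, the work surface at z = 0. Lengths are in m, angles in rad, forces in N, time in s.
With the tool pointing down it reaches from about 0.4 to 0.85 m from the base axis. Payload 4.5 kg.
Tool frame: the origin (TCP) lies at the very end of the fingers, on their centre line; the grasp point (between the pads) lies 19 mm behind it (ctrl.pinch_z is the distance from the TCP to the grasp point, in m); z points along the fingers, y is the line along which they close (so a half turn about z gives the same grasp; the last joint's range is limited). The gripper opens to 88 mm and grips with 3 to 60 N. Pads are 18 mm wide; open, the fingers measure 123 mm over their backs; the gripper's body (75 mm by 187 mm) begins 45 mm behind the grasp point.
Start: joints at [-1.166, 0.689, -0.195, 1.565, 0.157, 0.902, -0.215], TCP at [0.226, 0.583, 0.239] pointing down, gripper open.
Joint ranges: [-3.01, 3.01], [-0.46, 2.08], [-1.47, 1.51], [0.13, 2.56], [-1, 4.14], [0.04, 2.09], [-2.66, 2.66]. Speed limits (rad/s): [2.57, 2.57, 3.14, 3.14, 3.14, 3.14, 3.14].

## Interface

Orientations are given as a unit quaternion [w, x, y, z].
In Python, from rig import sensors, camera, ticket, ctrl gives the robot as it stands.
- The arm moves only by the shell command python3 -m creep 'ROWS' [FORCE]. ROWS is JSON, a list of rows, each a list of 3 entries, a list of its own where there are three numbers: the turn, a rotation vector about the tool's x, y, z in units of 6 degrees (1.0 is 6 degrees), then the shift along the tool's x, y, z in units of 40 mm (1.0 is 40 mm), then the gripper's target within -1 to 1 (fully open at 1, half-way at 0, shut at -1). A call has 1 to 12 rows; each row shifts and turns the commanded pose from where the row before left it, along the tool's axes as they then stand; what a row does not reach is not made up. A row lasts 1/12 s, in which the tool goes at most 41.7 mm and 7.16 degrees, less where a joint would pass 70% of its speed; a pose out of reach is approached as far as the arm can. A call is refused whole if a number of a shift passes 1 or a number of a turn 1, either way. A call with a gripper value outside its range is refused whole. The fingers move at their own pace and stop on an object; FORCE is the grip in N (left out, the last holds). Time passes only in rows, so rows that do not move let the fingers close. It gives the time, the measured TCP pose, the force, the opening and the grip force at its end, in the units of the state.
- sensors.sense(): the state, without advancing time (a new reading comes with each control period).
- camera(name): name is "scene" or "top"; returns a dict with "image" (480x640x3 uint8, blue, green, red), "vfov" (degrees; the focal length in pixels is half the picture's height over the tangent of half this angle, whatever the lens; pixels are square), "cx", "cy" (the principal point, pixels), "dist" ([k1, k2, p1, p2, k3] as OpenCV has them; the pictures are not rectified), "eye" and "rotation" of the camera in the world. Camera axes: x right, y down, z forward; pixel columns grow to the right and rows downward; lengths in m; the calibration is good to about 2 mm. A picture is of the moment at which its call begins. There is no depth.
- ticket.close_job(): hands the job in; it is judged then, once.
The state is a dict: "time": time; "q": joint angles; "qvel": joint speeds; "effort": joint torques, N m; "tool_pos": TCP position; "orientation": TCP orientation; "ft_force": force on the tool from outside, world axes, zero at the start; "ft_torque": the same for the moment, N m; "opening": finger opening in m; "gripper_force": force on a finger pad.
Only numpy, scipy, OpenCV 4.12 (cv2) and the standard library are available. Lean on these libraries where they do the work, as an engineer would, in place of code of your own. Each camera call takes 0.05 s, during which the arm holds its last target. There are 200 camera calls.

## Task

Clamp the blue-lidded food sample tub in the jig: swing the red cam lever right over to its other side to free the sliding fence, open the fence, and stand the tub upright on the jig's blue centre line, lengthwise between the stop and the fence. Then close the fence until the tub is held snugly against the fixed stop with no gap, swing the lever fully back over to lock it, and let go of everything; do not disturb the other tubs, the cup or the bottle.

Things in the scene. Friction and masses are not known exactly. Their poses are not given: they have to be found in the camera images.
- jig: Fixed aluminium clamping jig on the bench. Bed plate 120 mm (its x) by 260 mm (its y), 12 mm thick; origin at the centre of its underside, so the bed's top is 12 mm above the origin. The fence slides along the jig's y; a blue line on the bed marks the middle of its width (x = 0). A dark steel fixed stop, 90 mm wide (x), its top 50 mm above the bench, has its working face at y = -105 mm, looking towards +y.
- bay (a point): Point on top of the jig's bed, on the blue centre line, 40 mm in front (+y) of the stop's face: where the centre of the tub's underside belongs when the tub stands against the stop. Axes as the jig's.
- fence (a joint): Position of the white fence = clear gap between the stop's face and the fence's face, in m, 0 to 0.105 (hard end). At the start it is too narrow for the tub. The fence is 18 mm thick (y), 90 mm wide (x), top 50 mm above the bench, on a low steel carriage that reaches 96 mm behind its face (+y). With the lever freed it slides with about 3 N and stays where it is left; with the lever locked the cam grips the bed and holds it against some 20 N.
- fence_knob (a point): Grip point on the black upright knob of the fence (20 mm diameter, spanning 50 to 98 mm above the bench): on its axis, 86 mm above the bench, 10 mm behind (+y) the fence's face. It moves with the fence; pinch it from above to slide the fence.
- cam (a joint): Angle of the cam lever, rad. 0 = locked: lever leaning 0.9 rad from upright towards the jig's -x. It is free of the bed above about 0.9 and its end stop is at 1.8, leaning 0.9 rad towards the jig's +x. It swings about an axis along the jig's y, stays where it is left, and needs up to about 6 N at the grip.
- lever_pivot (a point): Centre of the lever's hinge, 24 mm above the bench, 68 mm behind (+y) the fence's face; moves with the fence. Two steel cheeks beside it reach 40 mm above the bench, with outer faces 21 mm to either side (y) of the hinge centre.
- lever_grip (a point): Centre of the red cross-grip at the lever's end: a cylinder of 22 mm diameter and 26 mm length lying along the jig's y with flat ends, which can be pinched from above, 75 mm from the pivot, on a steel rod of 10 mm diameter.
- tub: The tub to be clamped: closed pale tub with a BLUE lid, 0.17 to 0.35 kg. Lid 56 mm (its x) by 80 mm (its y) and the widest part, tub 53 by 77 mm below it, 42 mm tall in all, the lid being the uppermost 9 mm. Origin at the centre of its underside; stands upright on the bench at the start. Either end may face the stop.
- tub_white: Bystander: same tub with a WHITE lid. Leave alone.
- tub_green: Bystander: same tub with a GREEN lid. Leave alone.
- cup: Bystander: open steel cup, 66 mm across the rim, 75 mm tall, standing beside the jig; origin at the centre of its underside. Leave alone.
- bottle: Bystander: white bottle, 60 mm diameter, 160 mm tall, standing beyond the jig's +y end; origin at the centre of its underside. Leave alone.
Things that resemble listed ones, but are neither listed nor needed, are in the scene too. Leave any orange look-alike of the tub alone.

How it is judged:
By the outcome, as a careful person would: the job done as asked, in the order asked, and still so for the second after the job is handed in, with the robot touching nothing.
It also fails if it takes over 72 s, if anything falls off the work surface, if the arm or the gripper's body presses on something with over 40 N, if the wrist force passes 120 N, or if a joint passes its speed limit or range.

## Working session

There is one attempt and no reset: what is moved stays moved. The work goes in short steps, Python scripts to look and compute and a shell command to move; the robot and the scene stay as the last step left them, time stands still between calls to the robot, and variables do not carry over. Pictures are saved under pics/ and viewed, at most 12 in all, crops included, and the job is handed in when it is done.

```bash
mkdir -p pics; ls; python3 - <<'E'
from rig import sensors,camera,ticket,ctrl
import cv2
for n in("scene","top"):
    c=camera(n);cv2.imwrite(f"pics/{n}0.png",c["image"]);print({k:v for k,v in c.items() if k!="image"})
s=sensors.sense();print(s,ctrl.pinch_z)
E
```

```text
pics
{'vfov': 56.7916184621323, 'cx': 323.35567445445866, 'cy': 242.4711001905256, 'dist': array([-0.01067944,  0.        ,  0.        ,  0.        ,  0.        ]), 'eye': array([0.96799723, 0.63661105, 0.82018355]), 'rotation': array([-0.09665626,  0.22229848,  0.89843053, -0.36614689])}
{'vfov': 56.18163244621543, 'cx': 319.31545972828303, 'cy': 235.88755021040308, 'dist': array([0.02922743, 0.        , 0.        , 0.        , 0.        ]), 'eye': array([0.52854821, 0.01655117, 1.13864899]), 'rotation': array([ 0.02926097, -0.69958076,  0.71346362, -0.02646167])}
{'time': 0.1, 'q': array([-1.16618321,  0.68988248, -0.19453405,  1.56621173,  0.15731236,
        0.90247975, -0.21512177]), 'qvel': array([-9.74584536e-05, -3.55465654e-03, -1.33673537e-03, -3.30634373e-03,
        1.41015187e-03,  9.60183924e-04,  1.04853735e-03]), 'effort': array([-3.10199415e-03, -5.28497279e+01, -1.27147302e+00, -1.53834915e+01,
       -5.26276999e-02,  2.02842755e-03,  3.16720798e-05]), 'tool_pos': array([0.22632019, 0.58199851, 0.23800913]), 'orientation': array([-8.96685693e-05,  1.84311922e-01,  9.82867481e-01, -7.89281812e-04]), 'ft_force': array([ 0.40788619, -0.37875013, -0.71083109]), 'ft_torque': array([ 0.05935607, -0.0292617 , -0.02199341]), 'gripper_force': 0.0, 'opening': 0.08829183946693075} 0.0187
```

View pics/top0.png

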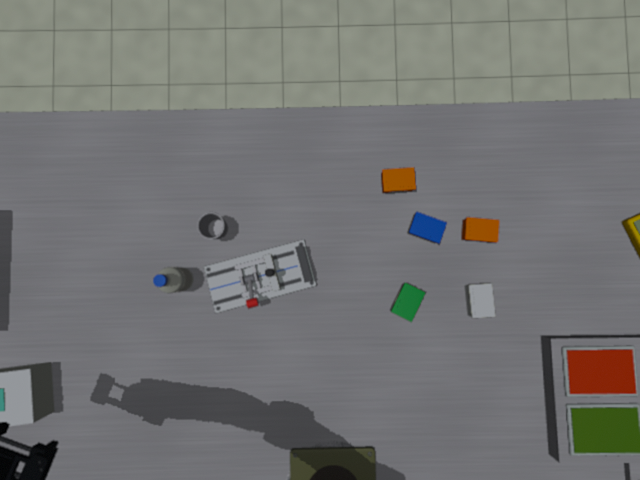

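View pics/scene0.png

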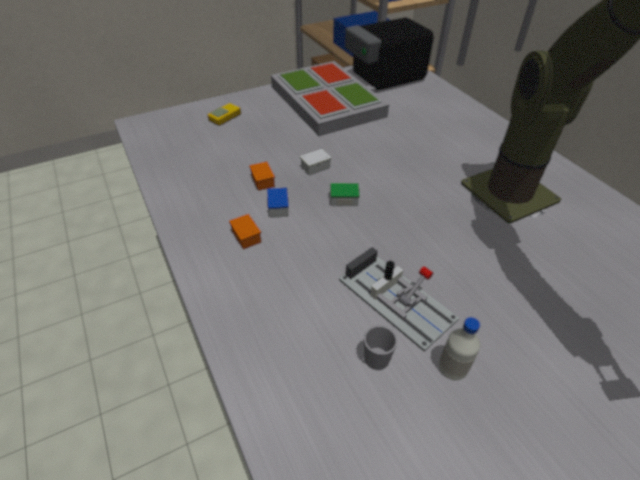

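The top view shows the jig at about (260,277), with its stop at (305,262) and its red grip at (252,303). The one blue-lidded tub is at (427,228). The look-alikes are orange (399,180), orange (481,230), green (408,301) and white (481,300), so only (427,228) fits. The bottle also has a blue cap, at (160,281). I'll confirm with one rectified, enlarged crop.

```bash
cat > h.py <<'E'
import numpy as np,cv2
from scipy.spatial.transform import Rotation as R
from rig import sensors,camera,ticket,ctrl
def cam(n):
    c=camera(n);f=240/np.tan(np.radians(c["vfov"]/2))
    c["K"]=np.array([[f,0,c["cx"]],[0,f,c["cy"]],[0,0,1]]);c["R"]=R.from_quat(c["rotation"],scalar_first=True).as_matrix()
    return c
def proj(c,P):
    rv=cv2.Rodrigues(c["R"].T)[0];return cv2.projectPoints(np.atleast_2d(P).astype(float),rv,-c["R"].T@c["eye"],c["K"],c["dist"])[0][:,0]
def unproj(c,uv,z):
    n=cv2.undistortPoints(np.float64(uv).reshape(-1,1,2),c["K"],c["dist"])[:,0]
    d=np.c_[n,np.ones(len(n))]@c["R"].T;return c["eye"]+d*((z-c["eye"][2])/d[:,2])[:,None]
def rect(c,x0,y0,w,h,z,s):
    # picture of plane z: columns = -y from y0, rows = -x from x0; s px per m
    j,i=np.meshgrid(np.arange(w),np.arange(h));P=np.c_[(x0-i/s).ravel(),(y0-j/s).ravel(),np.full(w*h,z)]
    m=proj(c,P).astype(np.float32).reshape(h,w,2);return cv2.remap(c["image"],m[...,0],m[...,1],cv2.INTER_CUBIC)
def state():
    s=sensors.sense();q=R.from_quat(s["orientation"],scalar_first=True);return s,q
E
python3 - <<'E'
from h import *
c=cam("top")
hs=cv2.cvtColor(c["image"],cv2.COLOR_BGR2HSV)
m=cv2.inRange(hs,(105,150,60),(130,255,255))
cn,_=cv2.findContours(m,0,2)
for k in cn:
    if cv2.contourArea(k)>300:
        P=unproj(c,k.reshape(-1,2),.042)[:,:2];r=cv2.minAreaRect((P*1000).astype(np.float32));print(r,cv2.contourArea(k))
a=rect(c,.56,.30,800,600,.012,2500);print(unproj(c,[[260,277]],.012))
ctr=unproj(c,[[260,277]],.012)[0]
a=rect(c,ctr[0]+.1,ctr[1]+.16,800,500,.012,2500);print(ctr[:2]+[.1,.16])
t=unproj(c,[[427,228]],.042)[0];b=rect(c,t[0]+.07,t[1]+.07,200,200,.042,1430)
a[:200,600:]=b
cv2.imwrite("pics/crop1.png",a)
E
```

```text
((630.913330078125, -243.929443359375), (79.15888977050781, 54.83877182006836), 68.50946807861328) 675.0
[[0.5176363  0.17011999 0.012     ]]
[0.6176363  0.33011999]
```

View pics/crop1.png

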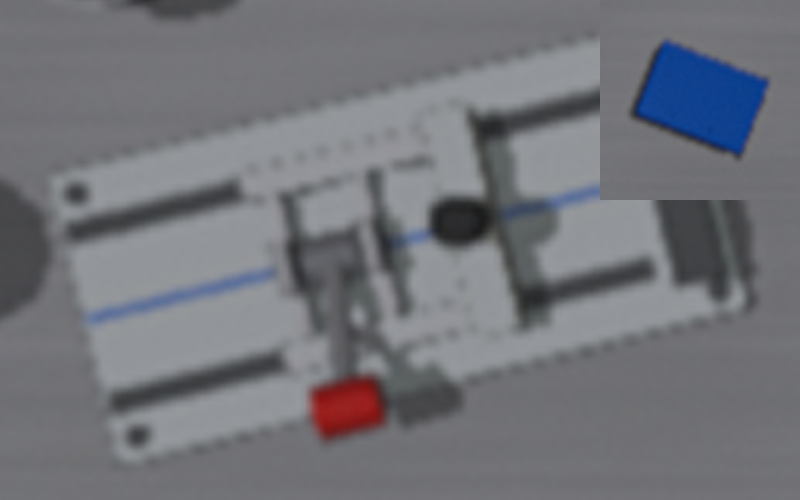

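The crop confirms the blue-lidded tub. It shows the jig's bed corners at crop (52,178), (125,460) and (748,305), the knob at (460,220) and the red grip at (348,407). Next I'll refine the jig pose with both cameras.

```bash
cat > fit.py <<'E'
from h import *
from scipy.optimize import minimize
cs={n:cam(n) for n in("top","scene")}
def J(p): # jig->world
    c,s=np.cos(p[2]),np.sin(p[2]);return lambda P:np.c_[p[0]+c*P[:,0]-s*P[:,1],p[1]+s*P[:,0]+c*P[:,1],P[:,2]]
def seg(a,b,n=60):t=np.linspace(.03,.97,n)[:,None];return np.array(a)*(1-t)+np.array(b)*t
C=[(-.06,-.13,.012),(.06,-.13,.012),(.06,.13,.012),(-.06,.13,.012)]
E_=[seg(C[i],C[(i+1)%4]) for i in range(4)]
def score(p,c,img):
    # contrast across bed's edges: brighter inside than outside
    v=0
    for i,e in enumerate(E_):
        n=np.array([[0,1,0],[-1,0,0],[0,-1,0],[1,0,0]][i])*.003
        g=[cv2.remap(img,proj(c,J(p)(e+k*n)).astype(np.float32)[None],None,cv2.INTER_LINEAR)[0].astype(float) for k in(1,-1)]
        v+=np.clip(g[0]-g[1],-40,60).mean()
    return v
if __name__=="__main__":
    p0=np.array([.521,.170,np.radians(14.1)])
    for names in(["top"],["scene"],["top","scene"]):
        f=lambda d:-sum(score(p0+d*[.001,.001,.01],cs[n],cv2.cvtColor(cs[n]["image"],6)) for n in names)
        r=min((minimize(f,[a,b,0],method="Nelder-Mead",options=dict(initial_simplex=np.array([[a,b,0],[a+3,b,0],[a,b+3,0],[a,b,2]]))) for a in(-3,0,3) for b in(-3,0,3)),key=lambda r:r.fun)
        p=p0+r.x*[.001,.001,.01];print(names,p,np.degrees(p[2]),r.fun)
    # red grip centroid and rays
    A=[];
    for n,c in cs.items():
        hs=cv2.cvtColor(c["image"],cv2.COLOR_BGR2HSV);m=cv2.inRange(hs,(0,170,80),(6,255,255))|cv2.inRange(hs,(172,150,80),(180,255,255))
        u0=proj(c,[.46,.19,.07])[0];yy,xx=np.nonzero(m);k=np.hypot(xx-u0[0],yy-u0[1])<30
        uv=np.array([xx[k].mean(),yy[k].mean()]);print(n,"red",uv,k.sum(),unproj(c,[uv],.0706)[0])
    c=cs["top"];g=cv2.cvtColor(c["image"],6);yy,xx=np.nonzero(g<40);k=np.hypot(xx-269,yy-272)<12
    uv=[xx[k].mean(),yy[k].mean()];W=unproj(c,[uv],.09)[0];print("knob",uv,k.sum(),W)
    cc,s=np.cos(p[2]),np.sin(p[2]);d=W[:2]-p[:2];print("knob in jig",cc*d[0]+s*d[1],-s*d[0]+cc*d[1])
    for n,z in(("cup",.075),("bottle",.16)):
        uv={"cup":(212,226),"bottle":(160,281)}[n];W=unproj(c,[uv],z)[0];d=W[:2]-p[:2];print(n,W,"jig",cc*d[0]+s*d[1],-s*d[0]+cc*d[1])
    for n,c in cs.items():
        hs=cv2.cvtColor(c["image"],cv2.COLOR_BGR2HSV);m=cv2.inRange(hs,(105,150,60),(130,255,255))
        u0=proj(c,[.631,-.244,.042])[0];yy,xx=np.nonzero(m);k=np.hypot(xx-u0[0],yy-u0[1])<28;print(n,"tub",unproj(c,[[xx[k].mean(),yy[k].mean()]],.042)[0],k.sum())
E
python3 fit.py
```

```text
['top'] [0.52113994 0.17127837 0.24579458] 14.08299204488717 -96.80000000000001
['scene'] [0.51456174 0.18872189 0.24846218] 14.235834394245025 -114.71666666666667
['top', 'scene'] [0.52022491 0.17004599 0.24803098] 14.211128428213453 -123.46666666666667
top red [251.76712329 302.50684932] 73 [0.45883743 0.18198586 0.0706    ]
scene red [425.56944444 272.23611111] 72 [0.45582033 0.17743903 0.0706    ]
knob [np.float64(270.5238095238095), np.float64(271.6190476190476)] 21 [0.53035488 0.13492945 0.09      ]
knob in jig 0.0011990065899292798 -0.03652875999008121
cup [0.64121687 0.27439083 0.075     ] jig 0.14290552690928612 0.07144864450148072
bottle [0.51492925 0.3658371  0.16      ] jig 0.04293226604388044 0.19109950447485569
top tub [ 0.63090749 -0.24387915  0.042     ] 725
scene tub [ 0.63302049 -0.24282732  0.042     ] 354
```

```bash
cat > go.py <<'E'
import sys
from h import *
p=[.5208,.1705,.2465]
def jw(x,y):c,s=np.cos(p[2]),np.sin(p[2]);return np.array([p[0]+c*x-s*y,p[1]+s*x+c*y])
def togo(xy,z,yaw):
    # yaw = wanted world heading of tool y, deg; prints turn units (rotation vector, tool axes) then shifts after turning
    s,q=state();a=np.radians(yaw);y=np.array([np.cos(a),np.sin(a),0]);zz=np.array([0,0,-1.]);best=None
    for k in(1,-1):
        T=R.from_matrix(np.c_[np.cross(k*y,zz),k*y,zz]);v=(q.inv()*T).as_rotvec(degrees=True)/6
        if best is None or np.linalg.norm(v)<np.linalg.norm(best[0]):best=(v,T)
    d=np.r_[xy,z]-s["tool_pos"];np.set_printoptions(precision=3,suppress=True)
    print("turn",best[0],"shift",best[1].inv().apply(d)/.04,"pos",s["tool_pos"],"F",s["ft_force"],"open",s["opening"],"t",s["time"],"q7",s["q"][6])
if __name__=="__main__":
    a=[float(v) for v in sys.argv[2:]]
    togo(jw(*a[:2]) if sys.argv[1]=="j" else a[:2],a[2],a[3])
E
python3 go.py j -.0588 .024 .16 104.1; python3 -m creep '[[[0,0,0],[0,0,0],0.2]]' 20
```

```text
turn [-0.008 -0.002 -5.89 ] shift [ -3.16  -11.178   1.958] pos [0.226 0.582 0.238] F [ 0.327 -0.336 -0.672] open 0.08855405402114645 t 0.25 q7 -0.21509158731845726
time: 0.33
tool_pos: [0.2264, 0.5824, 0.2385]
orientation: [-0.0, 0.184, 0.983, -0.0]
ft_force: [0.5, -0.7, -0.3]
opening: 0.0829
gripper_force: 0.0
```

```bash
python3 -m creep '[[[0,0,-1],[0,0,0],0.2],[[0,0,-1],[0,0,0],0.2],[[0,0,-1],[0,0,0],0.2],[[0,0,-1],[0,0,0],0.2],[[0,0,-1],[0,0,0],0.2],[[0,0,-0.9],[0,0,0],0.2]]'; python3 -m creep '[[[0,0,0],[-0.26,-0.9,0],0.2],[[0,0,0],[-0.26,-0.9,0],0.2],[[0,0,0],[-0.26,-0.9,0],0.2],[[0,0,0],[-0.26,-0.9,0],0.2],[[0,0,0],[-0.26,-0.9,0],0.2],[[0,0,0],[-0.26,-0.9,0],0.2],[[0,0,0],[-0.26,-0.9,0],0.2],[[0,0,0],[-0.26,-0.9,0],0.2],[[0,0,0],[-0.26,-0.9,0],0.2],[[0,0,0],[-0.26,-0.9,0],0.2],[[0,0,0],[-0.26,-0.9,0],0.2],[[0,0,0],[-0.26,-0.9,0],0.2]]'; python3 go.py j -.0588 .024 .054 104.1
```

```text
time: 0.83
tool_pos: [0.2266, 0.5825, 0.2387]
orientation: [0.0, -0.126, 0.992, -0.0]
ft_force: [0.0, 1.1, 0.4]
opening: 0.0528
gripper_force: 0.0
time: 1.83
tool_pos: [0.4539, 0.1925, 0.2389]
orientation: [0.0, -0.123, 0.992, 0.0]
ft_force: [1.3, -0.3, -0.9]
opening: 0.0529
gripper_force: 0.0
turn [0.    0.005 0.009] shift [-0.017 -0.341  4.623] pos [0.454 0.192 0.239] F [ 1.34  -0.287 -0.862] open 0.05289358598519846 t 1.8333 q7 0.9721216386914331
```

```bash
python3 -m creep '[[[0,0,0],[0,-0.34,0.6],0.2],[[0,0,0],[0,0,0.9],0.2],[[0,0,0],[0,0,0.9],0.2],[[0,0,0],[0,0,0.6],0.2],[[0,0,0],[0,0,0.3],0.2],[[0,0,0],[0,0,0],0.2]]'; python3 go.py j -.0588 .024 .054 104.1; python3 - <<'E'
from h import *
c=cam("top");a=cv2.resize(c["image"][235:330,200:320],(600,475),interpolation=2)
c=cam("scene");b=cv2.resize(c["image"][190:340,330:480],(475,475),interpolation=2)[:,:200*2]
cv2.imwrite("pics/p2.png",np.hstack([cv2.resize(a,(400,317)),cv2.resize(b,(400,475))[:317]]))
E
```

```text
time: 2.33
tool_pos: [0.4551, 0.1804, 0.1044]
orientation: [-0.002, -0.123, 0.992, -0.001]
ft_force: [-0.1, 0.7, 0.4]
opening: 0.053
gripper_force: 0.0
turn [-0.011 -0.044  0.013] shift [-0.063 -0.04   1.259] pos [0.455 0.18  0.104] F [-0.096  0.709  0.386] open 0.05300270878609421 t 2.3333 q7 0.8406682894996111
```

View pics/p2.png

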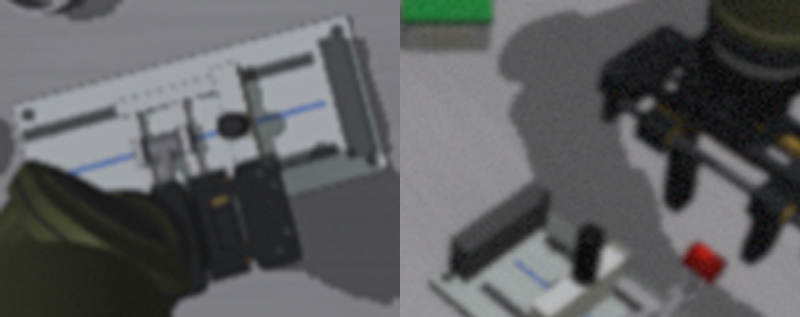

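The scene crop shows the fingers at (680,170) and (760,240) straddling the red grip at (705,260). I'll descend and pinch.

```bash
python3 -m creep '[[[0,0,0],[-0.06,-0.04,0.5],0.2],[[0,0,0],[0,0,0.45],0.2],[[0,0,0],[0,0,0.3],0.2],[[0,0,0],[0,0,0],0.2],[[0,0,0],[0,0,0],-1],[[0,0,0],[0,0,0],-1],[[0,0,0],[0,0,0],-1],[[0,0,0],[0,0,0],-1],[[0,0,0],[0,0,0],-1]]' 30; python3 go.py j -.0588 .024 .054 104.1
```

```text
time: 3.18
tool_pos: [0.4594, 0.1813, 0.0576]
orientation: [0.001, -0.124, 0.992, 0.001]
ft_force: [-2.0, 2.9, 2.2]
opening: 0.0258
gripper_force: 30.0
turn [0.019 0.017 0.015] shift [ 0.048 -0.036  0.089] pos [0.459 0.181 0.058] F [-2.026  2.938  2.237] open 0.025806853224548537 t 3.1833 q7 0.8004321018352096
```

```bash
python3 -m creep '[[[0,0,0],[-0.19,0,-0.21],-1],[[0,0,0],[-0.22,0,-0.18],-1],[[0,0,0],[-0.24,0,-0.14],-1],[[0,0,0],[-0.26,0,-0.1],-1],[[0,0,0],[-0.27,0,-0.06],-1],[[0,0,0],[-0.28,0,-0.02],-1]]'; python3 go.py j 0 .024 .080 104.1;  python3 -m creep '[[[0,0,0],[-0.28,0,0.02],-1],[[0,0,0],[-0.27,0,0.06],-1],[[0,0,0],[-0.26,0,0.1],-1],[[0,0,0],[-0.24,0,0.14],-1],[[0,0,0],[-0.22,0,0.18],-1],[[0,0,0],[-0.19,0,0.21],-1],[[0,0,0],[-0.1,0,0.12],-1],[[0,0,0],[0,0,0],-1]]'; python3 go.py j .0588 .024 .054 104.1
```

```text
time: 3.68
tool_pos: [0.5129, 0.1942, 0.0853]
orientation: [-0.003, -0.124, 0.992, -0.0]
ft_force: [-5.2, 1.2, -0.3]
opening: 0.0257
gripper_force: 30.0
turn [-0.    -0.054  0.019] shift [-0.046 -0.023  0.133] pos [0.513 0.194 0.085] F [-5.17   1.22  -0.311] open 0.025723901959620314 t 3.6833 q7 0.8969034670928963
time: 4.35
tool_pos: [0.5773, 0.2104, 0.0517]
orientation: [0.001, -0.123, 0.992, 0.001]
ft_force: [1.1, 2.4, 2.4]
opening: 0.0255
gripper_force: 30.0
turn [0.01  0.015 0.008] shift [ 0.144 -0.023 -0.058] pos [0.577 0.21  0.052] F [1.108 2.352 2.37 ] open 0.025475692838233564 t 4.35 q7 0.9523181146453882
```

```bash
python3 -m creep '[[[0,0,0],[-0.08,0,0.1],-1],[[0,0,0],[0,0,0],-1],[[0,0,0],[0,0,0],-1]]'; python3 go.py j .0588 .024 .054 104.1;python3 - <<'E'
from h import *
for i,n in enumerate(("top","scene")):
    c=cam(n);P=[.5208,.1705]
    hs=cv2.cvtColor(c["image"],cv2.COLOR_BGR2HSV);m=cv2.inRange(hs,(0,150,60),(6,255,255))|cv2.inRange(hs,(172,150,60),(180,255,255))
    u0=proj(c,[.572,.208,.07])[0];yy,xx=np.nonzero(m);k=np.hypot(xx-u0[0],yy-u0[1])<25;print(n,k.sum(),xx[k].mean(),yy[k].mean(),unproj(c,[[xx[k].mean(),yy[k].mean()]],.0706))
E
```

```text
time: 4.6
tool_pos: [0.5784, 0.2107, 0.0498]
orientation: [-0.0, -0.123, 0.992, -0.0]
ft_force: [-5.8, -0.1, 18.6]
opening: 0.0253
gripper_force: 30.0
turn [-0.002 -0.009  0.013] shift [ 0.172 -0.023 -0.104] pos [0.578 0.211 0.05 ] F [-5.821 -0.094 18.553] open 0.025336117853536715 t 4.6 q7 0.9538358559099649
top 0 nan nan [[nan nan nan]]
scene 26 385.15384615384613 299.53846153846155 [[0.57806907 0.19903749 0.0706    ]]<stdin>:5: RuntimeWarning: Mean of empty slice.
  ret = ret.dtype.type(ret / rcount)
```

The cam is on its end stop, with 18 N of reaction. I'll release it and move to the knob.

```bash
python3 -m creep '[[[0,0,0],[0,0,-0.05],0.2],[[0,0,0],[0,0,0],0.2],[[0,0,0],[0,0,0],0.2],[[0,0,0],[0,0,0],0.2],[[0,0,0],[0,0,-0.7],0.2],[[0,0,0],[0,0,-0.8],0.2],[[0,0,0],[0,0,-0.7],0.2],[[0,0,0],[0,0,0],0.2]]'; python3 go.py j .001 -.033 .067 104.1;python3 - <<'E'
from h import *
for i,n in enumerate(("top","scene")):
    c=cam(n)
    hs=cv2.cvtColor(c["image"],cv2.COLOR_BGR2HSV);m=cv2.inRange(hs,(0,150,60),(6,255,255))|cv2.inRange(hs,(172,150,60),(180,255,255))
    u0=proj(c,[.572,.208,.07])[0];yy,xx=np.nonzero(m);k=np.hypot(xx-u0[0],yy-u0[1])<25;print(n,k.sum(),k.any() and (xx[k].mean(),yy[k].mean(),unproj(c,[[xx[k].mean(),yy[k].mean()]],.0706)))
E
```

```text
time: 5.37
tool_pos: [0.5824, 0.2119, 0.1428]
orientation: [0.004, -0.123, 0.992, 0.001]
ft_force: [1.1, 0.5, 1.1]
opening: 0.0527
gripper_force: 0.0
turn [0.018 0.083 0.003] shift [ 1.721 -1.453  1.894] pos [0.582 0.212 0.143] F [1.092 0.451 1.099] open 0.05274944579156947 t 5.3667 q7 1.0116837875343097
top 8 (np.float64(242.875), np.float64(256.875), array([[0.56658454, 0.20234612, 0.0706    ]]))
scene 100 (np.float64(389.81), np.float64(300.8), array([[0.57121434, 0.20634775, 0.0706    ]]))
```

```bash
python3 -m creep '[[[0,0.08,0],[0.6,-0.5,0],0.2],[[0,0,0],[0.6,-0.5,0],0.2],[[0,0,0],[0.52,-0.45,0],0.2],[[0,0,0],[0,0,0.2],0.2],[[0,0,0],[0,0,0],0.2]]';python3 go.py j .001 -.033 .067 104.1;  python3 - <<'E'
from h import *
c=cam("scene");b=cv2.resize(c["image"][190:340,330:480],(600,600),interpolation=2)
cv2.imwrite("pics/p3.png",b)
E
```

```text
time: 5.88
tool_pos: [0.5247, 0.1348, 0.128]
orientation: [-0.007, -0.122, 0.992, -0.002]
ft_force: [0.4, 0.4, 0.1]
opening: 0.0528
gripper_force: 0.0
turn [-0.015 -0.134 -0.009] shift [-0.148  0.065  1.525] pos [0.525 0.135 0.128] F [0.389 0.422 0.094] open 0.05280420068246548 t 5.8833 q7 1.0221343629205475
```

View pics/p3.png

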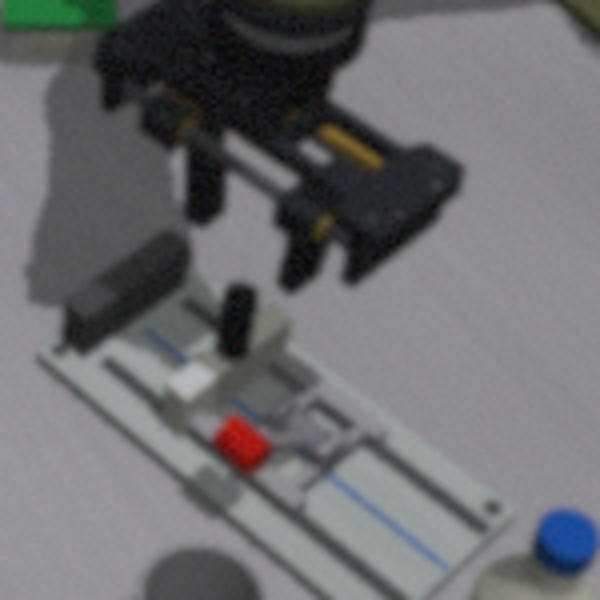

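The lever is thrown over to +x (red grip at crop (243,443)) and the open fingers straddle the knob at (237,320).

```bash
python3 -m creep '[[[0,-0.08,0],[-0.15,0.06,0.3],0.2],[[0,0,0],[0,0,0.5],0.2],[[0,0,0],[0,0,0.5],0.2],[[0,0,0],[0,0,0.22],0.2],[[0,0,0],[0,0,0],0.2],[[0,0,0],[0,0,0],-1],[[0,0,0],[0,0,0],-1],[[0,0,0],[0,0,0],-1],[[0,0,0],[0,0,0],-1],[[0,0,0],[0,0,0],-1],[[0,0,0],[0,0,0],-1]]' 30; python3 go.py j .001 -.033 .067 104.1
```

```text
time: 6.85
tool_pos: [0.5326, 0.1406, 0.0701]
orientation: [0.001, -0.123, 0.992, -0.0]
ft_force: [-0.8, -2.1, 3.4]
opening: 0.0192
gripper_force: 30.0
turn [-0.006  0.012  0.004] shift [ 0.078 -0.028  0.078] pos [0.533 0.141 0.07 ] F [-0.784 -2.109  3.363] open 0.01924261401066688 t 6.85 q7 0.9645254490879337
```

```bash
python3 -m creep '[[[0,0,0],[0,0.12,0],-1],[[0,0,0],[0,0.18,0],-1],[[0,0,0],[0,0.18,0],-1],[[0,0,0],[0,0.18,0],-1],[[0,0,0],[0,0.18,0],-1],[[0,0,0],[0,0.14,0],-1],[[0,0,0],[0,0.05,0],-1],[[0,0,0],[0,0,0],-1],[[0,0,0],[0,0,0],-1]]'; python3 go.py j .001 .01 .067 104.1
```

```text
time: 7.6
tool_pos: [0.5223, 0.1817, 0.0701]
orientation: [0.001, -0.123, 0.992, 0.0]
ft_force: [0.3, -0.5, 6.6]
opening: 0.0193
gripper_force: 30.0
turn [0.005 0.015 0.013] shift [ 0.08  -0.014  0.078] pos [0.522 0.182 0.07 ] F [ 0.258 -0.476  6.578] open 0.019328242257765162 t 7.6 q7 0.9072227353985728
```

```bash
python3 -m creep '[[[0,0,0],[0,0.06,0],-1],[[0,0,0],[0,0,0],-1],[[0,0,0],[0,0,0],-1]]'; python3 go.py j .001 .01 .067 104.1
```

```text
time: 7.85
tool_pos: [0.5222, 0.182, 0.0701]
orientation: [0.001, -0.123, 0.992, -0.001]
ft_force: [1.2, -3.6, 6.7]
opening: 0.0189
gripper_force: 30.0
turn [-0.02   0.011 -0.002] shift [ 0.08  -0.021  0.078] pos [0.522 0.182 0.07 ] F [ 1.154 -3.621  6.748] open 0.01892717823249049 t 7.85 q7 0.9040930641048565
```

```bash
sed -i 's/for k in(1,-1)/for k in(1,)/; s/^p=.*/p=[.5216,.1715,.2465]/' go.py; python3 -m creep '[[[0,0,0],[0,-0.05,0],0.2],[[0,0,0],[0,0,0],0.2],[[0,0,0],[0,0,0],0.2],[[0,0,0],[0,0,0],0.2],[[0,0,0],[0,0,-0.7],0.2],[[0,0,0],[0,0,-0.9],1],[[0,0,0],[0,0,-0.9],1],[[0,0,0],[0,0,-0.9],1],[[0,0,0],[0,0,-0.9],1],[[0,0,0],[0,0,0],1]]'; python3 -m creep '[[[0,0,1],[0,0,0],1],[[0,0,1],[0,0,0],1],[[0,0,1],[0,0,0],1],[[0,0,1],[0,0,0],1],[[0,0,1],[0,0,0],1],[[0,0,1],[0,0,0],1],[[0,0,1],[0,0,0],1],[[0,0,1],[0,0,0],1],[[0,0,1],[0,0,0],1],[[0,0,1],[0,0,0],1],[[0,0,1],[0,0,0],1]]'; python3 -m creep '[[[0,0,1],[0,0,0],1],[[0,0,1],[0,0,0],1],[[0,0,1],[0,0,0],1],[[0,0,1],[0,0,0],1],[[0,0,1],[0,0,0],1],[[0,0,1],[0,0,0],1],[[0,0,1],[0,0,0],1],[[0,0,1],[0,0,0],1],[[0,0,1],[0,0,0],1],[[0,0,0.9],[0,0,0],1],[[0,0,0],[0,0,0],1]]'; python3 go.py w .6315 -.2435 .12 -21.5; python3 - <<'E'
import fit
from fit import *
p=[.5216,.1715,.2465]
for n,c in cs.items():
    for k,P in dict(face=[0,-.005,.012],).items(): pass
c=cs["top"]
yy,xx=np.nonzero(cv2.cvtColor(c["image"],6)<40)
for y in(.0,): 
    u0=proj(c,J(p)(np.array([[0,.01,.09]])))[0];k=np.hypot(xx-u0[0],yy-u0[1])<12
    W=unproj(c,[[xx[k].mean(),yy[k].mean()]],.09)[0];d=W[:2]-p[:2];a,s=np.cos(p[2]),np.sin(p[2]);print("knob jig",k.sum(),a*d[0]+s*d[1],-s*d[0]+a*d[1])
E
```

```text
time: 8.68
tool_pos: [0.5248, 0.184, 0.2479]
orientation: [0.006, -0.123, 0.992, 0.002]
ft_force: [1.3, 1.0, -0.5]
opening: 0.0833
gripper_force: 0.0
time: 9.6
tool_pos: [0.5212, 0.1816, 0.2407]
orientation: [-0.0, 0.439, 0.898, -0.0]
ft_force: [-0.7, -0.8, 0.2]
opening: 0.088
gripper_force: 0.0
time: 10.52
tool_pos: [0.5212, 0.1818, 0.2407]
orientation: [0.0, 0.826, 0.564, -0.001]
ft_force: [-0.1, 0.2, -0.3]
opening: 0.0883
gripper_force: 0.0
turn [-0.005  0.009  0.028] shift [-8.881  6.461  3.018] pos [0.521 0.182 0.241] F [-0.08   0.248 -0.309] open 0.08833413544071302 t 10.5167 q7 -0.6313865841285096
knob jig 93 0.006727428311317125 0.02351709437360733
```

```bash
python3 -m creep '[[[0,0,0],[-0.74,0.54,0],1],[[0,0,0],[-0.74,0.54,0],1],[[0,0,0],[-0.74,0.54,0],1],[[0,0,0],[-0.74,0.54,0],1],[[0,0,0],[-0.74,0.54,0],1],[[0,0,0],[-0.74,0.54,0],1],[[0,0,0],[-0.74,0.54,0],1],[[0,0,0],[-0.74,0.54,0],1],[[0,0,0],[-0.74,0.54,0],1],[[0,0,0],[-0.74,0.54,0],1],[[0,0,0],[-0.74,0.54,0],1],[[0,0,0],[-0.74,0.52,0],1]]'; python3 -m creep '[[[0,0,0],[0,0,0.9],1],[[0,0,0],[0,0,0.9],1],[[0,0,0],[0,0,0.7],1],[[0,0,0],[0,0,0.2],1],[[0,0,0],[0,0,0],1]]'; python3 go.py w .6315 -.2435 .012 -21.5; python3 - <<'E'
from h import *
c=cam("scene");b=cv2.resize(c["image"][110:260,200:350],(500,500),interpolation=2)
cv2.imwrite("pics/p4.png",b)
c=cam("top");a,s=np.cos(.2465),np.sin(.2465)
yy,xx=np.nonzero(cv2.cvtColor(c["image"],6)<40);k=np.hypot(xx-255,yy-276)<14
W=unproj(c,[[xx[k].mean(),yy[k].mean()]],.09)[0];d=W[:2]-[.5216,.1715];print("knob jig",k.sum(),a*d[0]+s*d[1],-s*d[0]+a*d[1])
E
```

```text
time: 11.62
tool_pos: [0.634, -0.2451, 0.2411]
orientation: [-0.0, 0.825, 0.566, 0.0]
ft_force: [1.0, 0.6, -0.4]
opening: 0.0879
gripper_force: 0.0
time: 12.03
tool_pos: [0.6321, -0.2424, 0.1306]
orientation: [-0.003, 0.825, 0.565, -0.001]
ft_force: [0.6, -0.1, 0.8]
opening: 0.0875
gripper_force: 0.0
turn [-0.056 -0.004  0.057] shift [-0.031 -0.003  2.966] pos [ 0.632 -0.242  0.131] F [ 0.588 -0.078  0.8  ] open 0.08753905027992633 t 12.0333 q7 0.04036914541375033
knob jig 8 -0.0025515222452631393 0.0008176277226838812
```

View pics/p4.png

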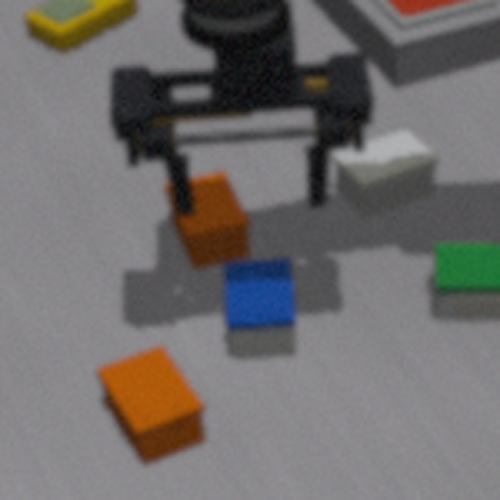

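The fingers straddle the blue lid at crop (260,295), with the orange tubs clear of them. I'll descend and grip at lid height.

```bash
python3 -m creep '[[[0,0,0],[-0.02,0,0.6],1],[[0,0,0],[0,0,0.8],1],[[0,0,0],[0,0,0.8],1],[[0,0,0],[0,0,0.5],1],[[0,0,0],[0,0,0.1],1],[[0,0,0],[0,0,0],1],[[0,0,0],[0,0,0],1]]'; python3 go.py w .6315 -.2435 .017 -21.5; python3 -m creep '[[[0,0,0],[0,0,0],-1],[[0,0,0],[0,0,0],-1],[[0,0,0],[0,0,0],-1],[[0,0,0],[0,0,0],-1],[[0,0,0],[0,0,0],-1],[[0,0,0],[0,0,0],-1]]' 28;python3 go.py w .6315 -.2435 .017 -21.5
```

```text
time: 12.72
tool_pos: [0.6355, -0.2448, 0.0239]
orientation: [0.002, 0.825, 0.565, 0.001]
ft_force: [0.1, -1.1, 0.8]
opening: 0.0881
gripper_force: 0.0
turn [ 0.041 -0.     0.046] shift [-0.008 -0.106  0.173] pos [ 0.636 -0.245  0.024] F [ 0.126 -1.094  0.779] open 0.08808558762272162 t 12.7167 q7 0.051914454697262594
time: 13.22
tool_pos: [0.6331, -0.2438, 0.0218]
orientation: [-0.0, 0.825, 0.565, -0.0]
ft_force: [-1.9, 0.4, 4.3]
opening: 0.0553
gripper_force: 28.0
turn [-0.011 -0.001  0.042] shift [-0.007 -0.041  0.119] pos [ 0.633 -0.244  0.022] F [-1.885  0.384  4.32 ] open 0.05525694428917397 t 13.2167 q7 0.05179777386322596
```

```bash
python3 -m creep '[[[0,0,0],[0,0,0],0.6],[[0,0,0],[0,0,0],0.6],[[0,0,0],[0,0,0.16],0.6],[[0,0,0],[0,0,0],0.6],[[0,0,0],[0,0,0],-1],[[0,0,0],[0,0,0],-1],[[0,0,0],[0,0,0],-1],[[0,0,0],[0,0,0],-1],[[0,0,0],[0,0,0],-1]]' 28;python3 go.py w .6315 -.2435 .1 -21.5; python3 -m creep '[[[0,0,0],[0,0,-0.2],-1],[[0,0,0],[0,0,-0.5],-1],[[0,0,0],[0,0,-0.7],-1],[[0,0,0],[0,0,-0.7],-1],[[0,0,0],[0,0,-0.4],-1],[[0,0,0],[0,0,0],-1]]';python3 go.py j 0 -.060 .11 14.12
```

```text
time: 13.97
tool_pos: [0.6335, -0.244, 0.0148]
orientation: [-0.0, 0.825, 0.565, -0.0]
ft_force: [0.7, 0.5, -2.1]
opening: 0.0543
gripper_force: 27.8
turn [-0.002 -0.     0.043] shift [-0.007 -0.052 -2.129] pos [ 0.634 -0.244  0.015] F [ 0.656  0.482 -2.068] open 0.0543312163953969 t 13.9667 q7 0.0523176795186891
time: 14.47
tool_pos: [0.6362, -0.2453, 0.1197]
orientation: [0.003, 0.825, 0.565, 0.002]
ft_force: [0.4, 0.9, -1.2]
opening: 0.0544
gripper_force: 27.8
turn [ 0.074  0.023 -5.897] shift [ 9.304 -0.237  0.243] pos [ 0.636 -0.245  0.12 ] F [ 0.435  0.871 -1.226] open 0.05443324165736804 t 14.4667 q7 0.042759802858926825
```

```bash
python3 -m creep '[[[0,0,-0.9],[0,0,0],-1],[[0,0,-1],[0,0,0],-1],[[0,0,-1],[0,0,0],-1],[[0,0,-1],[0,0,0],-1],[[0,0,-1],[0,0,0],-1],[[0,0,-1],[0,0,0],-1]]';  python3 -m creep '[[[0,0,0],[0.3,0,0],-1],[[0,0,0],[0.7,0,0],-1],[[0,0,0],[0.85,0,0],-1],[[0,0,0],[0.85,0,0],-1],[[0,0,0],[0.85,0,0],-1],[[0,0,0],[0.85,0,0],-1],[[0,0,0],[0.85,0,0],-1],[[0,0,0],[0.85,0,0],-1],[[0,0,0],[0.85,0,0],-1],[[0,0,0],[0.85,0,0],-1],[[0,0,0],[0.85,0,0],-1],[[0,0,0],[0.4,0,0],-1]]'; python3 -m creep '[[[0,0,0],[0,0,0],-1],[[0,0,0],[0,0,0],-1],[[0,0,0],[0,0,0],-1]]';python3 go.py j 0 -.0575 .06 14.12
```

```text
time: 14.97
tool_pos: [0.6326, -0.2436, 0.1136]
orientation: [-0.001, 0.612, 0.79, -0.0]
ft_force: [-0.9, -0.7, -2.8]
opening: 0.0543
gripper_force: 27.8
time: 15.97
tool_pos: [0.5421, 0.1139, 0.1145]
orientation: [-0.002, 0.613, 0.79, 0.001]
ft_force: [-0.3, 0.9, -2.4]
opening: 0.0543
gripper_force: 27.8
time: 16.22
tool_pos: [0.5447, 0.106, 0.1148]
orientation: [0.0, 0.616, 0.788, -0.001]
ft_force: [0.4, -0.5, -2.1]
opening: 0.0545
gripper_force: 27.8
turn [-0.008  0.01  -0.017] shift [ 0.291 -0.16   1.37 ] pos [0.545 0.106 0.115] F [ 0.357 -0.46  -2.113] open 0.0544924505985734 t 16.2167 q7 0.01153412600426084
```

```bash
python3 -m creep '[[[0,0,0],[0.29,-0.16,0],-1],[[0,0,0],[0,0,0.4],-1],[[0,0,0],[0,0,0.5],-1],[[0,0,0],[0,0,0.5],-1],[[0,0,0],[0,0,0.2],-1],[[0,0,0],[0,0,0],-1],[[0,0,0],[0,0,0],-1]]';python3 go.py j 0 -.0575 .0275 14.12; python3 - <<'E'
from h import *
c=cam("scene");b=cv2.resize(c["image"][190:340,310:460],(400,400),interpolation=2)
c=cam("top");a=cv2.resize(c["image"][225:325,210:310],(400,400),interpolation=2)
cv2.imwrite("pics/p5.png",np.hstack([a,b]))
E
```

```text
time: 16.8
tool_pos: [0.5358, 0.1162, 0.0511]
orientation: [-0.0, 0.615, 0.788, -0.0]
ft_force: [-0.2, -0.1, -3.2]
opening: 0.054
gripper_force: 27.8
turn [-0.007  0.001 -0.006] shift [-0.01  -0.007  0.589] pos [0.536 0.116 0.051] F [-0.244 -0.128 -3.169] open 0.05400958431031204 t 16.8 q7 -0.0029896947418167714
```

View pics/p5.png

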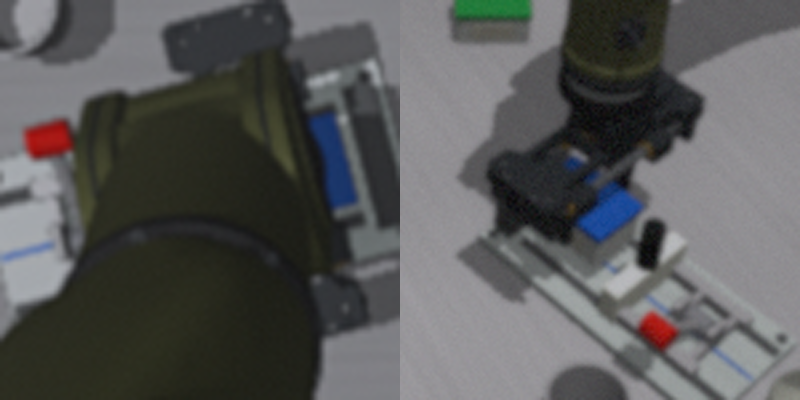

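The tub hangs level between the stop (scene half, behind the gripper) and the fence (640,270), in line with the jig. Lowering it now.

```bash
python3 -m creep '[[[0,0,0],[0,0,0.25],-1],[[0,0,0],[0,0,0.2],-1],[[0,0,0],[0,0,0.1],-1],[[0,0,0],[0,0,0.03],-1],[[0,0,0],[0,0,0],-1],[[0,0,0],[0,0,0],-1]]';python3 go.py j 0 -.0575 .0275 14.12
```

```text
time: 17.4
tool_pos: [0.536, 0.1167, 0.0277]
orientation: [-0.0, 0.615, 0.789, -0.0]
ft_force: [1.1, 0.4, -2.7]
opening: 0.0541
gripper_force: 27.8
turn [-0.001 -0.     0.006] shift [-0.02  -0.015  0.006] pos [0.536 0.117 0.028] F [ 1.127  0.384 -2.658] open 0.05410297734837681 t 17.4 q7 -0.0022766414088885873
```

```bash
python3 -m creep '[[[0,0,0],[0,0,0.06],-1],[[0,0,0],[0,0,0.02],-1],[[0,0,0],[0,0,0],-1]]';python3 go.py j 0 -.0575 .0275 14.12
```

```text
time: 17.65
tool_pos: [0.5365, 0.1167, 0.0264]
orientation: [0.0, 0.615, 0.789, 0.001]
ft_force: [-1.9, -0.6, 12.2]
opening: 0.0545
gripper_force: 26.6
turn [ 0.014 -0.001  0.005] shift [-0.019 -0.026 -0.027] pos [0.536 0.117 0.026] F [-1.918 -0.571 12.23 ] open 0.054486061678638065 t 17.65 q7 -0.002160296387604131
```

```bash
python3 -m creep '[[[0,0,0],[0,0,-0.07],0.7],[[0,0,0],[0,0,0],0.7],[[0,0,0],[0,0,0],0.7],[[0,0,0],[0,0,0],0.7],[[0,0,0],[0,0,-0.3],0.7],[[0,0,0],[0,0,-0.8],0.7],[[0,0,0],[0,0,-0.9],0.7],[[0,0,0],[0,0,-0.9],0.7],[[0,0,0],[0,0,-0.3],0.2],[[0,0,0],[0,0,0],0.2]]';python3 -m creep '[[[0,0,-1],[0,0,0],0.2],[[0,0,-1],[0,0,0],0.2],[[0,0,-1],[0,0,0],0.2],[[0,0,-1],[0,0,0],0.2],[[0,0,-1],[0,0,0],0.2],[[0,0,-1],[0,0,0],0.2],[[0,0,-1],[0,0,0],0.2],[[0,0,-1],[0,0,0],0.2],[[0,0,-1],[0,0,0],0.2],[[0,0,-1],[0,0,0],0.2],[[0,0,-1],[0,0,0],0.2],[[0,0,-1],[0,0,0],0.2]]';python3 -m creep '[[[0,0,-1],[0,0,0],0.2],[[0,0,-1],[0,0,0],0.2],[[0,0,-1],[0,0,0],0.2],[[0,0,0],[0,0,0],0.2]]'; python3 go.py j .001 .01 .068 104.12;python3 - <<'E'
from h import *
c=cam("scene");b=cv2.resize(c["image"][200:350,330:480],(600,600),interpolation=2)
cv2.imwrite("pics/p6.png",b)
E
```

```text
time: 18.48
tool_pos: [0.5383, 0.1171, 0.1596]
orientation: [0.002, 0.615, 0.789, 0.003]
ft_force: [-0.4, -0.4, -0.5]
opening: 0.0637
gripper_force: 0.0
time: 19.48
tool_pos: [0.5353, 0.1163, 0.1547]
orientation: [-0.001, 0.031, 1.0, -0.0]
ft_force: [0.6, 0.2, 0.2]
opening: 0.053
gripper_force: 0.0
time: 19.82
tool_pos: [0.5353, 0.1162, 0.1546]
orientation: [-0.001, -0.124, 0.992, 0.0]
ft_force: [0.8, 0.5, 0.1]
opening: 0.0529
gripper_force: 0.0
turn [ 0.005 -0.019  0.03 ] shift [-0.029  1.674  2.165] pos [0.535 0.116 0.155] F [0.751 0.506 0.131] open 0.05293131693676642 t 19.8167 q7 1.0745509954097938
```

View pics/p6.png

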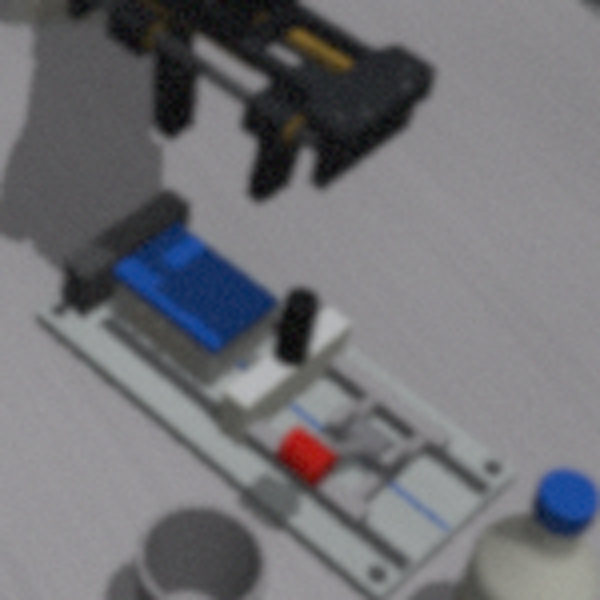

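The tub stands upright on the bed, with its lid around crop (195,290) between the stop and the fence. Next the knob, while also checking the lid's sideways position.

```bash
cat > lid.py <<'E'
from h import *
a,s=np.cos(.2465),np.sin(.2465)
def jig(W):d=np.atleast_2d(W)[:,:2]-[.5216,.1715];return np.c_[a*d[:,0]+s*d[:,1],-s*d[:,0]+a*d[:,1]]
for n in("top","scene"):
    c=cam(n);hs=cv2.cvtColor(c["image"],cv2.COLOR_BGR2HSV);m=cv2.inRange(hs,(105,150,40),(130,255,255))
    u=proj(c,[.537,.115,.054])[0];k=max(cv2.findContours(m,0,1)[0],key=lambda k:cv2.contourArea(k)*(cv2.pointPolygonTest(k,tuple(map(float,u)),True)>-15))
    r=cv2.minAreaRect((jig(unproj(c,k.reshape(-1,2),.054))*1000).astype(np.float32));print(n,r,cv2.contourArea(k))
    # blue line: near +y end of the bed
    P=np.array([[x,y] for x in np.arange(-.02,.0201,.0005) for y in(.10,.11,.12)]);W=np.c_[.5216+a*P[:,0]-s*P[:,1],.1715+s*P[:,0]+a*P[:,1],np.full(len(P),.012)]
    v=cv2.remap(c["image"],proj(c,W).astype(np.float32)[None],None,1)[0].astype(float);w=v[:,0]-v[:,2];w=w.reshape(-1,3).mean(1);w=np.clip(w-w.max()/2,0,None);print(" line x",(w*P[::3,0]).sum()/w.sum(),w.max())
E
python3 lid.py; python3 -m creep '[[[0,0,0],[0,0.5,0],0.2],[[0,0,0],[0,0.6,0],0.2],[[0,0,0],[0,0.5,0],0.2],[[0,0,0],[0,0.08,0],0.2],[[0,0,0],[0,0,0],0.2],[[0,0,0],[0,0,0],0.2]]';python3 go.py j .001 .01 .068 104.12
```

```text
top ((51.09991455078125, 226.6487274169922), (28.74764060974121, 23.835718154907227), 74.66211700439453) 99.5
 line x -0.0005112016293278854 22.166666666666668
scene ((2.9375457763671875, -60.54003143310547), (55.35905456542969, 81.28834533691406), 0.2457980215549469) 593.5
 line x -0.0027599809885931414 20.5
time: 20.47
tool_pos: [0.5197, 0.1807, 0.1553]
orientation: [-0.0, -0.123, 0.992, -0.001]
ft_force: [0.2, 0.1, 0.7]
opening: 0.0529
gripper_force: 0.0
turn [-0.014 -0.006 -0.005] shift [-0.015  0.016  2.182] pos [0.52  0.181 0.155] F [0.248 0.086 0.738] open 0.0529166147853471 t 20.4667 q7 0.9653537129927643
```

```bash
python3 -m creep '[[[0,0,0],[0,0,-0.9],0.2],[[0,0,0],[0,0,-0.9],0.2],[[0,0,0],[0,0.9,-0.2],0.2],[[0,0,0],[0,0.9,0],0.2],[[0,0,0],[0,0.9,0],0.2],[[0,0,0],[0,0.9,0],0.2],[[0,0,0],[0,0.9,0],0.2],[[0,0,0],[0,0.9,0],0.2],[[0,0,0],[0,0,0],0.2],[[0,0,0],[0,0,0],0.2]]'; python3 lid.py; python3 - <<'E'
from h import *
c=cam("top");b=rect(c,.64,.31,700,500,.012,2500)
cv2.imwrite("pics/p7.png",b)
E
```

```text
time: 21.3
tool_pos: [0.4663, 0.392, 0.2352]
orientation: [-0.0, -0.124, 0.992, 0.0]
ft_force: [0.4, -1.5, -0.0]
opening: 0.0527
gripper_force: 0.0
top ((2.1156978607177734, -58.7724494934082), (54.464073181152344, 78.72887420654297), 0.22081860899925232) 676.5
 line x -0.00044197031039134606 16.5
scene ((1.7708702087402344, -60.440032958984375), (57.71432113647461, 81.51433563232422), 0.22587397694587708) 609.0
 line x -0.002799528301886777 13.166666666666666
```

View pics/p7.png

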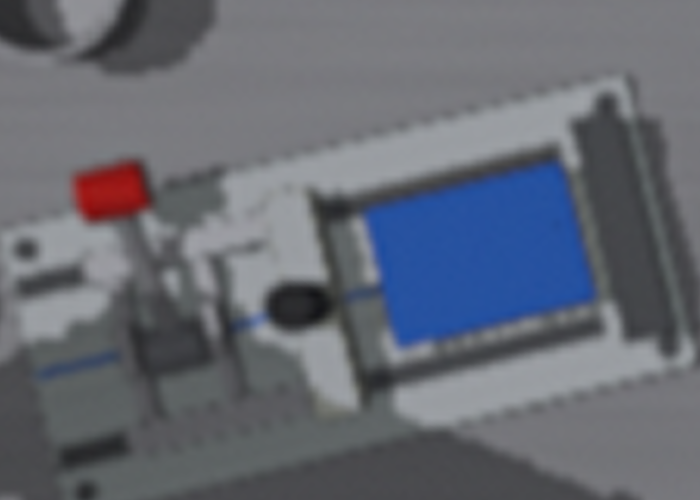

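The rectified view shows the lid about 2.5 mm to +x of the blue line: lid end midpoint at (384,278) against the line at (384,287). There is time, so I'll re-grip and centre it.

```bash
python3 -m creep '[[[0,0,1],[0,0,0],0.7],[[0,0,1],[0,0,0],0.7],[[0,0,1],[0,0,0],0.7],[[0,0,1],[0,0,0],0.7],[[0,0,1],[0,0,0],0.7],[[0,0,1],[0,0,0],0.7],[[0,0,1],[0,0,0],0.7],[[0,0,1],[0,0,0],0.7],[[0,0,1],[0,0,0],0.7],[[0,0,1],[0,0,0],0.7],[[0,0,1],[0,0,0],0.7],[[0,0,1],[0,0,0],0.7]]';python3 -m creep '[[[0,0,1],[0,0,0],0.7],[[0,0,1],[0,0,0],0.7],[[0,0,1],[0,0,0],0.7],[[0,0,0],[-0.8,0,0],0.7],[[0,0,0],[-0.8,0,0],0.7],[[0,0,0],[-0.8,0,0],0.7],[[0,0,0],[-0.8,0,0],0.7],[[0,0,0],[-0.8,0,0],0.7],[[0,0,0],[-0.8,0,0],0.7],[[0,0,0],[-0.8,0,0],0.7],[[0,0,0],[-0.8,0,0],0.7],[[0,0,0],[0,0,0],0.7]]';python3 -m creep '[[[0,0,0],[0,0,0],0.7],[[0,0,0],[0,0,0],0.7]]'; python3 go.py j -.0015 -.0575 .0275 14.12
```

```text
time: 22.45
tool_pos: [0.4682, 0.3886, 0.2356]
orientation: [0.0, 0.488, 0.873, -0.0]
ft_force: [-0.4, 0.4, -0.1]
opening: 0.0749
gripper_force: 0.0
time: 23.45
tool_pos: [0.5313, 0.1314, 0.2357]
orientation: [0.002, 0.621, 0.784, -0.002]
ft_force: [-0.0, 0.5, 0.4]
opening: 0.075
gripper_force: 0.0
time: 23.62
tool_pos: [0.5294, 0.1419, 0.2356]
orientation: [-0.0, 0.616, 0.788, 0.0]
ft_force: [0.5, 0.2, 0.4]
opening: 0.0749
gripper_force: 0.0
turn [-0.    -0.003 -0.019] shift [-0.673 -0.046  5.202] pos [0.529 0.142 0.236] F [0.547 0.235 0.371] open 0.07485506699832872 t 23.6167 q7 -0.11228203297591102
```

```bash
python3 -m creep '[[[0,0,0],[-0.4,-0.05,0],0.7],[[0,0,0],[-0.27,0,0.4],0.7],[[0,0,0],[0,0,0.9],0.7],[[0,0,0],[0,0,0.9],0.7],[[0,0,0],[0,0,0.9],0.7],[[0,0,0],[0,0,0.5],0.7],[[0,0,0],[0,0,0.3],0.7],[[0,0,0],[0,0,0],0.7],[[0,0,0],[0,0,0],0.7]]'; python3 go.py j -.0015 -.0575 .030 14.12
```

```text
time: 24.37
tool_pos: [0.5335, 0.1176, 0.0791]
orientation: [-0.001, 0.614, 0.789, -0.0]
ft_force: [0.6, 0.4, 0.5]
opening: 0.0748
gripper_force: 0.0
turn [-0.01  -0.007  0.02 ] shift [-0.058  0.002  1.228] pos [0.534 0.118 0.079] F [0.593 0.413 0.503] open 0.0747646699069935 t 24.3667 q7 -0.08067049333728601
```

```bash
python3 -m creep '[[[0,0,0],[-0.06,0,0.4],0.7],[[0,0,0],[0,0,0.5],0.7],[[0,0,0],[0,0,0.3],0.7],[[0,0,0],[0,0,0],0.7],[[0,0,0],[0,0,0],0.7]]' 12; python3 go.py j -.0015 -.0575 .030 14.12
```

```text
time: 24.78
tool_pos: [0.5347, 0.1146, 0.0319]
orientation: [-0.0, 0.614, 0.789, 0.0]
ft_force: [-0.1, -0.7, 0.4]
opening: 0.0749
gripper_force: 0.0
turn [ 0.002 -0.002  0.01 ] shift [ 0.021 -0.008  0.047] pos [0.535 0.115 0.032] F [-0.076 -0.716  0.442] open 0.07493652739634964 t 24.7833 q7 -0.08072199578368856
```

```bash
python3 -m creep '[[[0,0,0],[0,0,0],-1],[[0,0,0],[0,0,0],-1],[[0,0,0],[0,0,0],-1],[[0,0,0],[0,0,0],-1],[[0,0,0],[0,0,0],-1]]' 12; python3 go.py j -.0015 -.0575 .030 14.12;  python3 -m creep '[[[0,0,0],[0,0,0],0.7],[[0,0,0],[0,0,0],0.7],[[0,0,0],[0,0,0],0.7],[[0,0,0],[0,0,-0.3],0.7],[[0,0,0],[0,0,-0.8],0.7],[[0,0,0],[0,0,-0.9],0.7],[[0,0,0],[0,0,-0.9],0.7],[[0,0,0],[0,0,-0.3],0.2],[[0,0,0],[0,0,0],0.2]]'; python3 -m creep '[[[0,0,-1],[0,0,0],0.2],[[0,0,-1],[0,0,0],0.2],[[0,0,-1],[0,0,0],0.2],[[0,0,-1],[0,0,0],0.2],[[0,0,-1],[0,0,0],0.2],[[0,0,-1],[0,0,0],0.2],[[0,0,-1],[0,0,0],0.2],[[0,0,-1],[0,0,0],0.2],[[0,0,-1],[0,0,0],0.2],[[0,0,-1],[0,0,0],0.2],[[0,0,-1],[0,0,0],0.2],[[0,0,-1],[0,0,0],0.2]]';python3 -m creep '[[[0,0,-1],[0,0,0],0.2],[[0,0,-1],[0,0,0],0.2],[[0,0,-1],[0,0,0],0.2],[[0,0,0],[0,0,0],0.2]]'; python3 lid.py; python3 go.py j .001 .01 .068 104.12
```

```text
time: 25.2
tool_pos: [0.5356, 0.1146, 0.0324]
orientation: [0.001, 0.615, 0.789, 0.001]
ft_force: [0.0, 0.2, 7.0]
opening: 0.0559
gripper_force: 12.0
turn [ 0.024 -0.002  0.006] shift [ 0.028 -0.03   0.059] pos [0.536 0.115 0.032] F [0.033 0.203 6.978] open 0.05590113940618095 t 25.2 q7 -0.08068521296309998
time: 25.95
tool_pos: [0.5367, 0.1146, 0.1635]
orientation: [0.002, 0.615, 0.789, 0.003]
ft_force: [0.6, -0.2, -1.2]
opening: 0.0639
gripper_force: 0.0
time: 26.95
tool_pos: [0.5336, 0.1139, 0.1585]
orientation: [-0.001, 0.031, 1.0, -0.0]
ft_force: [0.1, 0.1, -0.2]
opening: 0.0527
gripper_force: 0.0
time: 27.28
tool_pos: [0.5337, 0.1137, 0.1584]
orientation: [-0.001, -0.124, 0.992, 0.0]
ft_force: [-0.3, 0.2, 0.4]
opening: 0.0526
gripper_force: 0.0
top ((51.386207580566406, 227.69252014160156), (26.582921981811523, 23.835718154907227), 74.66211700439453) 98.5
 line x -0.0005186440677965933 26.833333333333332
scene ((1.2979984283447266, -61.08119201660156), (57.174198150634766, 81.33605194091797), 1.5401512384414673) 586.5
 line x -0.002887450199203173 20.333333333333332
turn [ 0.004 -0.017 -0.023] shift [-0.078  1.721  2.268] pos [0.534 0.114 0.159] F [ 0.172  0.867 -0.506] open 0.052742033842101244 t 27.3833 q7 1.022643116530399
```

```bash
python3 -m creep '[[[0,0,0],[-0.08,0.5,0],0.2],[[0,0,0],[0,0.6,0],0.2],[[0,0,0],[0,0.5,0],0.2],[[0,0,0],[0,0.12,0],0.2],[[0,0,0],[0,0,0],0.2],[[0,0,0],[0,0,0.7],0.2],[[0,0,0],[0,0,0.8],0.2],[[0,0,0],[0,0,0.6],0.2],[[0,0,0],[0,0,0.12],0.2],[[0,0,0],[0,0,0],0.2],[[0,0,0],[0,0,0],0.2]]'; python3 go.py j .001 .01 .068 104.12; python3 -m creep '[[[0,0,0],[0,0,0],-1],[[0,0,0],[0,0,0],-1],[[0,0,0],[0,0,0],-1],[[0,0,0],[0,0,0],-1],[[0,0,0],[0,0,0],-1],[[0,0,0],[0,0,0],-1]]' 30; python3 go.py j .001 -.015 .068 104.12
```

```text
time: 28.3
tool_pos: [0.5215, 0.1809, 0.0712]
orientation: [0.0, -0.122, 0.992, -0.0]
ft_force: [-0.0, -0.7, 0.3]
opening: 0.0527
gripper_force: 0.0
turn [-0.006  0.005 -0.009] shift [0.03  0.022 0.081] pos [0.521 0.181 0.071] F [-0.024 -0.704  0.346] open 0.052685056421441674 t 28.3 q7 0.8243648792808733
time: 28.8
tool_pos: [0.5211, 0.1817, 0.0711]
orientation: [0.0, -0.123, 0.992, 0.0]
ft_force: [-0.6, -0.1, 3.4]
opening: 0.019
gripper_force: 30.0
turn [-0.     0.007  0.005] shift [ 0.026 -0.626  0.077] pos [0.521 0.182 0.071] F [-0.586 -0.111  3.382] open 0.018963222532131438 t 28.8 q7 0.8238565311138649
```

```bash
python3 -m creep '[[[0,0,0],[0,-0.1,0],-1],[[0,0,0],[0,-0.1,0],-1],[[0,0,0],[0,-0.1,0],-1],[[0,0,0],[0,-0.1,0],-1],[[0,0,0],[0,-0.1,0],-1],[[0,0,0],[0,-0.06,0],-1],[[0,0,0],[0,-0.04,0],-1],[[0,0,0],[0,0,0],-1],[[0,0,0],[0,0,0],-1]]'; python3 go.py j .001 -.015 .068 104.12;  python3 -m creep '[[[0,0,0],[0,-0.05,0],-1],[[0,0,0],[0,0,0],-1],[[0,0,0],[0,0,0],-1]]'; python3 go.py j .001 -.015 .068 104.12
```

```text
time: 29.55
tool_pos: [0.5269, 0.159, 0.0711]
orientation: [0.0, -0.123, 0.992, 0.001]
ft_force: [-1.7, 3.6, 6.5]
opening: 0.0189
gripper_force: 30.0
turn [0.012 0.008 0.009] shift [ 0.026 -0.039  0.077] pos [0.527 0.159 0.071] F [-1.689  3.555  6.468] open 0.018904636595411427 t 29.55 q7 0.8578271098276502
time: 29.8
tool_pos: [0.5272, 0.1574, 0.0711]
orientation: [0.0, -0.124, 0.992, 0.001]
ft_force: [-2.8, 3.9, 5.6]
opening: 0.0191
gripper_force: 30.0
turn [0.017 0.009 0.012] shift [0.026 0.001 0.077] pos [0.527 0.157 0.071] F [-2.782  3.908  5.559] open 0.019051995598866677 t 29.8 q7 0.8607005897835975
```

```bash
for i in 1 2; do python3 -m creep '[[[0,0,0],[0,-0.04,0],-1],[[0,0,0],[0,0,0],-1],[[0,0,0],[0,0,0],-1]]' >/dev/null; python3 go.py j .001 -.015 .068 104.12; done
```

```text
turn [0.038 0.012 0.023] shift [0.025 0.001 0.077] pos [0.527 0.157 0.071] F [-3.245  5.705  4.559] open 0.019134752644551563 t 30.05 q7 0.8629542548412018
turn [0.058 0.015 0.033] shift [0.026 0.002 0.077] pos [0.527 0.157 0.071] F [-3.356  7.8    4.352] open 0.018999472281973757 t 30.3 q7 0.8652293458633216
```

```bash
python3 -m creep '[[[0,0,0],[0,-0.06,0],-1],[[0,0,0],[0,-0.06,0],-1],[[0,0,0],[0,0,0],-1],[[0,0,0],[0,0,0],-1]]' >/dev/null; python3 go.py j .001 -.015 .068 104.12; python3 -m creep '[[[0,0,0],[0,0,0],0.2],[[0,0,0],[0,0,0],0.2],[[0,0,0],[0,0,0],0.2],[[0,0,0],[0,0.24,0],0.2],[[0,0,0],[0,0,-0.6],0.2],[[0,0,0],[0,0,-0.9],0.2],[[0,0,0],[0,0,-0.9],0.2],[[0,0,0],[0,0,0],0.2],[[0,0,0],[0,0,0],0.2]]'; python3 go.py j .0588 .043 .0516 104.12
python3 - <<'E'
from h import *
c=cam("scene");b=cv2.resize(c["image"][200:350,330:480],(600,600),interpolation=2)
cv2.imwrite("pics/p8.png",b)
E
```

```text
turn [0.121 0.024 0.065] shift [0.027 0.003 0.077] pos [0.527 0.157 0.071] F [-6.19  15.383  3.099] open 0.0191798670120176 t 30.6333 q7 0.8720935400745058
time: 31.38
tool_pos: [0.5281, 0.1577, 0.1681]
orientation: [0.002, -0.122, 0.992, -0.0]
ft_force: [-0.5, 0.1, 0.6]
opening: 0.0529
gripper_force: 0.0
turn [-0.006  0.034 -0.01 ] shift [-1.397  1.45   2.913] pos [0.528 0.158 0.168] F [-0.549  0.082  0.608] open 0.05293795822976713 t 31.3833 q7 0.9559416025572208
```

View pics/p8.png

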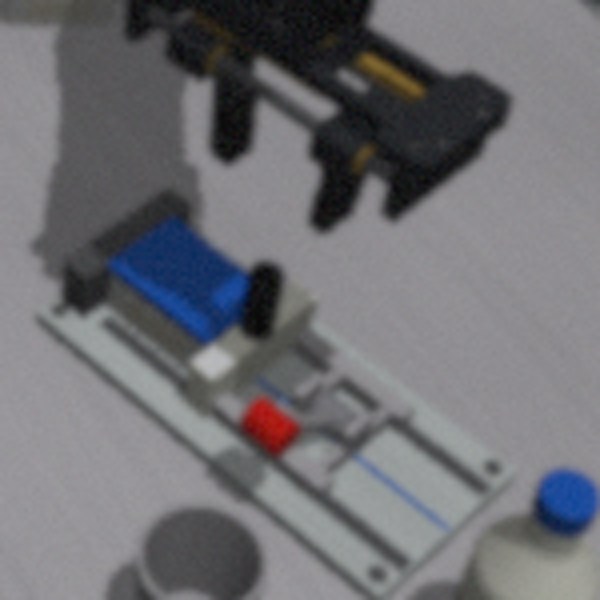

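The tub is snug: lid (180,275) against the stop at (130,235), fence against the other end at (240,340). Next the lever grip at (270,425).

```bash
python3 -m creep '[[[0,0,0],[-0.5,0.5,0],0.2],[[0,0,0],[-0.5,0.5,0],0.2],[[0,0,0],[-0.39,0.44,0],0.2],[[0,0,0],[0,0,0.3],0.2],[[0,0,0],[0,0,0.6],0.2],[[0,0,0],[0,0,0.6],0.2],[[0,0,0],[0,0,0],0.2],[[0,0,0],[0,0,0],0.2]]'; python3 go.py j .0588 .043 .0516 104.12
python3 - <<'E'
from h import *
c=cam("scene");b=cv2.resize(c["image"][200:350,330:480],(600,600),interpolation=2)
cv2.imwrite("pics/p9.png",b)
E
```

```text
time: 32.1
tool_pos: [0.5648, 0.2258, 0.1042]
orientation: [-0.003, -0.123, 0.992, -0.001]
ft_force: [1.2, 0.7, -0.1]
opening: 0.0531
gripper_force: 0.0
turn [-0.021 -0.055  0.006] shift [-0.091  0.021  1.316] pos [0.565 0.226 0.104] F [ 1.232  0.745 -0.09 ] open 0.05305418622425024 t 32.1 q7 0.8858754913782528
```

View pics/p9.png

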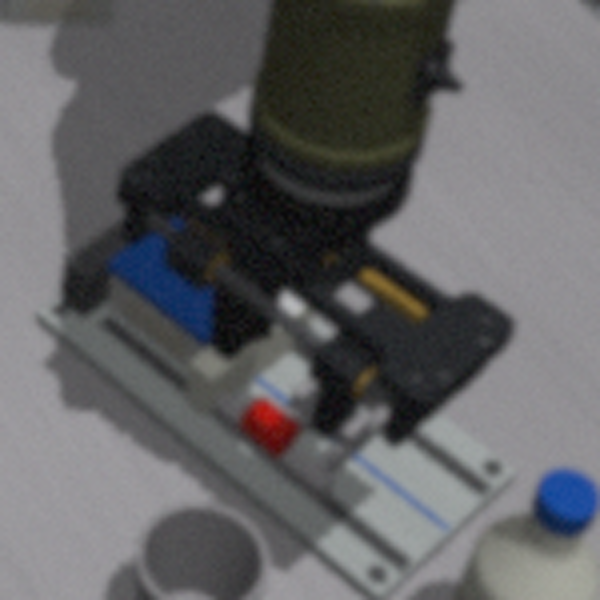

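The fingers at (240,330) and (335,400) are above and either side of the red grip at (270,428). Descending to pinch.

```bash
python3 -m creep '[[[0,0,0],[-0.09,0.02,0.4],0.2],[[0,0,0],[0,0,0.5],0.2],[[0,0,0],[0,0,0.4],0.2],[[0,0,0],[0,0,0],0.2],[[0,0,0],[0,0,0],0.2]]';python3 go.py j .0588 .043 .0516 104.12; python3 -m creep '[[[0,0,0],[0,0,0],-1],[[0,0,0],[0,0,0],-1],[[0,0,0],[0,0,0],-1],[[0,0,0],[0,0,0],-1],[[0,0,0],[0,0,0],-1]]' 30; python3 go.py j .0588 .043 .0516 104.12
```

```text
time: 32.57
tool_pos: [0.5701, 0.2291, 0.0552]
orientation: [0.0, -0.123, 0.992, -0.0]
ft_force: [-0.2, 0.4, -0.3]
opening: 0.0526
gripper_force: 0.0
turn [-0.001  0.001  0.004] shift [ 0.057 -0.025  0.091] pos [0.57  0.229 0.055] F [-0.185  0.43  -0.27 ] open 0.05262924580882983 t 32.5667 q7 0.8505063296245616
time: 32.98
tool_pos: [0.5706, 0.2289, 0.0554]
orientation: [0.001, -0.123, 0.992, -0.0]
ft_force: [0.4, -1.3, 5.0]
opening: 0.0256
gripper_force: 30.0
turn [-0.004  0.013  0.002] shift [ 0.069 -0.018  0.096] pos [0.571 0.229 0.055] F [ 0.379 -1.283  5.021] open 0.025648914346511606 t 32.9833 q7 0.8500713544818349
```

Gripped. I'll preload slightly toward the stop (tool −y) so that the fence stays snug while locking, then swing the lever back.

```bash
python3 -m creep '[[[0,0,0],[0,-0.1,0],-1],[[0,0,0],[0,-0.08,0],-1],[[0,0,0],[0,0,0],-1],[[0,0,0],[0,0,0],-1]]' ;python3 go.py j .0588 .043 .0516 104.12
```

```text
time: 33.32
tool_pos: [0.5709, 0.2279, 0.0555]
orientation: [0.001, -0.125, 0.992, 0.004]
ft_force: [-2.8, 8.0, 2.9]
opening: 0.0256
gripper_force: 30.0
turn [0.082 0.025 0.031] shift [0.07  0.009 0.097] pos [0.571 0.228 0.055] F [-2.801  7.981  2.911] open 0.025570533528645238 t 33.3167 q7 0.8587289918996268
```

```bash
python3 -m creep '[[[0,0,0],[0.19,0,-0.21],-1],[[0,0,0],[0.22,0,-0.18],-1],[[0,0,0],[0.24,0,-0.14],-1],[[0,0,0],[0.26,0,-0.1],-1],[[0,0,0],[0.27,0,-0.06],-1],[[0,0,0],[0.28,0,-0.02],-1]]'; python3 go.py j 0 .043 .080 104.12;  python3 -m creep '[[[0,0,0],[0.28,0,0.02],-1],[[0,0,0],[0.27,0,0.06],-1],[[0,0,0],[0.26,0,0.1],-1],[[0,0,0],[0.24,0,0.14],-1],[[0,0,0],[0.22,0,0.18],-1],[[0,0,0],[0.19,0,0.21],-1],[[0,0,0],[0.1,0,0.12],-1],[[0,0,0],[0,0,0],-1],[[0,0,0],[0,0,0],-1]]'; python3 go.py j -.0588 .043 .054 104.12
```

```text
time: 33.82
tool_pos: [0.5188, 0.2149, 0.0856]
orientation: [0.006, -0.125, 0.992, 0.006]
ft_force: [4.1, 9.7, 5.7]
opening: 0.0257
gripper_force: 30.0
turn [0.1   0.123 0.031] shift [0.198 0.006 0.139] pos [0.519 0.215 0.086] F [4.072 9.667 5.692] open 0.02569262761004536 t 33.8167 q7 0.7929834616536374
time: 34.57
tool_pos: [0.4531, 0.1994, 0.0502]
orientation: [0.001, -0.126, 0.992, 0.005]
ft_force: [-5.2, 10.3, 2.7]
opening: 0.0252
gripper_force: 30.0
turn [0.098 0.025 0.067] shift [-0.021 -0.018 -0.095] pos [0.453 0.199 0.05 ] F [-5.168 10.274  2.698] open 0.025151734070311047 t 34.5667 q7 0.6538993780073856
```

```bash
for i in 1 2; do python3 -m creep '[[[0,0,0],[0.06,0,0.08],-1],[[0,0,0],[0,0,0],-1],[[0,0,0],[0,0,0],-1]]' >/dev/null; python3 go.py j -.0588 .043 .054 104.12; done
```

```text
turn [0.105 0.057 0.067] shift [-0.045 -0.025 -0.141] pos [0.452 0.199 0.048] F [-5.189  9.357 14.989] open 0.0252985517778154 t 34.8167 q7 0.6468588602601161
turn [0.112 0.097 0.062] shift [-0.059 -0.028 -0.185] pos [0.452 0.199 0.047] F [-4.323 10.055 27.845] open 0.025632361022254527 t 35.0667 q7 0.6398466540391957
```

```bash
python3 -m creep '[[[0,0,0],[0,0.1,-0.1],-1],[[0,0,0],[0,0.08,-0.06],-1],[[0,0,0],[0,0,0],0.2],[[0,0,0],[0,0,0],0.2],[[0,0,0],[0,0,0],0.2],[[0,0,0],[0,0,0],0.2],[[0,0,0],[0,0,-0.5],0.2],[[0,0,0],[0,0,-0.9],0.2],[[0,0,0],[0,0,-0.9],0.2],[[0,0,0],[0,0,-0.9],0.2],[[0,0,0],[0,0,-0.9],0.2],[[0,0,0],[0,0,0],0.2]]'; python3 -m creep '[[[0,0,0],[0,0.9,0],0.2],[[0,0,0],[0,0.9,0],0.2],[[0,0,0],[0,0.9,0],0.2],[[0,0,0],[0,0.9,0],0.2],[[0,0,0],[0,0.9,0],0.2],[[0,0,0],[0,0.9,0],0.2],[[0,0,0],[0,0,0],0.2],[[0,0,0],[0,0,0],0.2]]'; python3 lid.py; python3 - <<'E'
from h import *
from lid import jig
for n in("top","scene"):
    c=cam(n);hs=cv2.cvtColor(c["image"],cv2.COLOR_BGR2HSV);m=cv2.inRange(hs,(0,170,80),(6,255,255))|cv2.inRange(hs,(172,150,80),(180,255,255))
    u0=proj(c,[.455,.2,.07])[0];yy,xx=np.nonzero(m);k=np.hypot(xx-u0[0],yy-u0[1])<30
    print(n,k.sum(),jig(unproj(c,[[xx[k].mean(),yy[k].mean()]],.0706)))
    if n=="top":a=rect(c,.64,.31,700,500,.012,2500)
    else:b=cv2.resize(c["image"][230:350,330:450],(400,400),interpolation=2)
cv2.imwrite("pics/p10.png",np.hstack([cv2.resize(a,(400,286)),b[:286]]))
E
```

```text
time: 36.07
tool_pos: [0.4504, 0.2003, 0.2193]
orientation: [0.005, -0.123, 0.992, 0.002]
ft_force: [-0.4, 0.3, -0.0]
opening: 0.053
gripper_force: 0.0
time: 36.73
tool_pos: [0.3933, 0.4098, 0.2132]
orientation: [-0.001, -0.126, 0.992, 0.0]
ft_force: [1.3, -0.5, -0.1]
opening: 0.0529
gripper_force: 0.0
top ((0.7973670959472656, -65.43524169921875), (54.78206253051758, 78.61270141601562), 0.06586257368326187) 691.0
 line x -0.0004436860068259215 27.0
scene ((0.06517410278320312, -65.90216064453125), (59.15346145629883, 79.96924591064453), 0.3507857024669647) 578.5
 line x -0.002740325865580433 19.666666666666668
top ((0.7974700927734375, -65.52506256103516), (54.78206253051758, 78.7923355102539), 0.06586257368326187) 692.0
 line x -0.00042203389830506785 27.166666666666668
scene ((0.3675212860107422, -66.13243865966797), (80.3894271850586, 57.70418167114258), 88.74889373779297) 575.5
 line x -0.0028293319415448703 19.5
top 76 [[-0.05589348  0.04621385]]
scene 91 [[-0.06275582  0.04074794]]
```

View pics/p10.png

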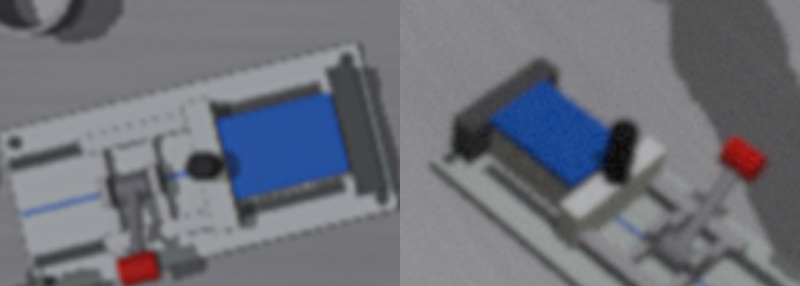

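The final view shows the blue-lidded tub between the stop and the fence on the centre line (left half, (285,148)). The lever is back over to −x, with its red grip at (138,268), and the arm is clear. The last push met about 19 N tangentially, well above the 6 N the lever needs, so the lever is on its stop.

```bash
python3 -c "
from rig import ticket;print(ticket.close_job())"
```

```text
the job is handed in; nothing more can be done
None
```

The blue-lidded tub is clamped about 1 mm off the centre line, snug between the stop and the fence, with the cam lever locked and everything released; I handed the job in at about 37 s of robot time, and no verdict came back.

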